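# Pump up the water sprayer at the glass bench

## Robot

A 7-joint arm with a two-finger parallel gripper is mounted at the origin on the work surface. World frame = base frame: x ahead of the robot, y to its left, z up, the work surface at z = 0. Lengths are in m, angles in rad, forces in N, time in s.
With the tool pointing down it reaches from about 0.4 to 0.925 m from the base axis. Payload 4.1 kg.
Tool frame: the origin (TCP) lies at the very end of the fingers, on their centre line; the grasp point (between the pads) lies 19 mm behind it (env.grip_depth is the distance from the TCP to the grasp point, in m); z points along the fingers, x is the direction in which the jaws open and shut, and the axes are right-handed (so a half turn about z gives the same grasp; the last joint's range is limited). The gripper opens to 85 mm and grips with 20 to 120 N. Pads are 22 mm wide; open, the fingers measure 114 mm over their backs; the gripper's body (76 mm by 85 mm) begins 54 mm behind the grasp point. The pads swing forward as they close: fully open they stand 13 mm farther back than shut.
Start: joints at [-1.216, 0.398, 0.045, 1.537, -0.019, 1.207, -0.051], TCP at [0.285, 0.584, 0.231] pointing down, gripper open.
Joint ranges: [-2.82, 2.82], [-0.49, 2.23], [-1.37, 1.46], [0, 2.46], [-1.36, 4.5], [0.23, 2], [-2.94, 2.94]. Speed limits (rad/s): [2.57, 2.57, 3.14, 3.14, 3.14, 3.14, 3.14].

## Interface

Orientations are given as a unit quaternion [x, y, z, w].
In Python, from rig import env gives the robot as it stands. Calls block until the motion is done:
- env.move_to(position, orientation): joint-space move of the TCP to a pose.
- env.servo_line(position, ori=None, v=0.15, contact_N=None): straight line of the TCP; ori=None keeps the orientation; v is the mean speed in m/s. With contact_N (N) it stops when the force on the tool has changed by that much, and returns True; else False.
- env.set_joints(angles): joint-space move.
- env.set_gripper(opening, grasp_force=None): finger opening in m; grasp_force is the grip in N (None keeps the last); returns when the fingers have stopped.
- env.sleep(seconds).
- env.ik(position, orientation): joint angles nearest the present ones, or None.
- env.read_camera(name): name is "scene" or "top"; returns a dict with "image" (480x640x3 uint8, red, green, blue), "camera_matrix" (3x3 intrinsics, pixels), "D" ([k1, k2, p1, p2, k3] as OpenCV has them; the pictures are not rectified), "extrinsics" (4x4, takes a point from world to camera coordinates). Camera axes: x right, y down, z forward; pixel columns grow to the right and rows downward; lengths in m; the calibration is good to about 2 mm. A picture is of the moment at which its call begins. There is no depth.
A pose or a line that the arm cannot do raises env.IKError and nothing moves.
- env.job_done(): hands the job in, once; it reports no verdict.
Readings, each from a call of its own:
- env.get_time_s(): time.
- env.get_q(): joint angles.
- env.get_joint_vel(): joint speeds.
- env.get_joint_torque(): joint torques, N m.
- env.get_tcp_pos(): TCP position.
- env.get_eef_rot(): TCP orientation.
- env.get_wrist_force(): force on the tool from outside, world axes, zero at the start.
- env.get_ft_torque(): the same for the moment, N m.
- env.get_width(): finger opening in m.
Only numpy, scipy, OpenCV 4.12 (cv2) and the standard library are available. Lean on these libraries where they do the work, as an engineer would, in place of code of your own. Each camera call takes 0.05 s, during which the arm holds its last target.

## Task

Bring the water sprayer up to pressure for wet grinding: press its orange pump knob down and let it spring back up, in full strokes, until the yellow gauge pin on the tank's shoulder stands fully out with its green ring showing, and finish with the knob back up. Nothing needs gripping or lifting: leave the sprayer standing where it is, keep off the pin, and do not disturb the other things on the bench.

Things in the scene. Friction and masses are not known exactly. Their poses are not given: they have to be found in the camera images.
- sprayer: Pump-up water sprayer standing loose on the bench, 1.1 to 2.2 kg: blue round tank 128 mm across, sloping shoulder, black collar and head, black pistol grip on its -y side (out to 129 mm from the axis, 212 mm high), brass nozzle on its +y side (out to 91 mm). Origin: centre of its underside; z is the axis of tank and pump. It must stay standing where it is.
- knob_top (a point): Centre of the flat top of the orange round pump knob, which sits on a steel rod above the sprayer's head, on the tank's axis. The knob is 54 mm across and 20 mm thick; its top is 280 mm above the bench when up and 234 mm when fully down. This point moves with the knob.
- plunger: The moving part of the pump: orange knob and its rod. A spring lifts it again, within about half a second, when it is let go: about 5 N to start, 10 to 13 N when fully down. Its origin lies at the tank's origin when the knob is up and sinks with the stroke.
- pump (a joint): How far the pump knob is pushed down, in m: 0 is up, 0.046 is fully down against a solid stop. Each full stroke, from fully up to fully down, raises the gauge pin by about 4.3 mm (the first by up to 8 mm); strokes shorter than about 38 mm, or begun before the knob is back up, may add nothing. Four to six full strokes fill it; further strokes then only blow off and do no harm.
- gauge (a joint): How far the pressure gauge pin stands out of its seat, in m: about 0 to 0.008 at the start (little pressure), 0.026 fully out (full pressure). It rises with every pump stroke and stays, without sinking back.
- pin_tip (a point): Centre of the top end of the yellow gauge pin, 15 mm in diameter, upright, 50 mm from the tank's axis on its +x side. 171 mm above the bench when the gauge reads 0, 197 mm when fully out; a green ring at its foot then shows above the housing.
- gauge_rim (a point): Centre of the top of the round black gauge housing (28 mm across) that the pin comes out of, fixed on the tank's shoulder, 169.5 mm above the bench.
- gauge_pin: The yellow gauge pin itself (moves with the gauge). Its origin lies at the tank's origin when the gauge reads 0. It is only an indicator and is not for pulling on.
- jar_green: Small frit jar with green glass grain and a white lid, 62 mm across, 68 mm high. Loose bystander; origin: centre of its underside.
- jar_red: Small frit jar with red glass grain and a white lid, 62 mm across, 68 mm high. Loose bystander; origin: centre of its underside.
- mandrel_cup: Steel cup 72 mm across and 85 mm high, with thin mandrels standing in it up to 205 mm above the bench. Loose bystander; origin: centre of its underside.
- paddle: Graphite marvering paddle lying flat, about 218 mm long along its x axis: black 75 x 62 x 12 mm plate at +x, wooden handle 23 mm thick at -x. Loose bystander; origin: under its middle, on the bench.
- release_bottle: White plastic bottle, 60 mm across, 130 mm high. Loose bystander; origin: centre of its underside.
- bead_dish: White shallow dish of glass beads, 120 mm across, 22 mm high. Loose bystander; origin: centre of its underside.
- tumbler: Amber glass tumbler, 76 mm across its rim, 110 mm high. Loose bystander; origin: centre of its underside.

How it is judged:
On the way, in this order (a step that is already met when the one before it is completed fails the run):
1. the pump knob is pushed down in a first full stroke (value of joint pump above 0.03 m), for 0.02 s.
2. the knob is let back up (value of joint pump below 0.008 m), for 0.02 s.
3. further strokes bring the gauge pin fully out (value of joint gauge above 0.0235 m), for 0.1 s.
At the end, for the whole second after the job is handed in: the gauge pin stands fully out (at least 23.5 of 26 mm), the pump knob is back up (within 5 mm), the sprayer stands upright and at rest within 30 mm of where it was, and every other thing is within 30 mm of where it was (value of joint gauge above 0.0235 m and value of joint pump below 0.005 m and distance of each of sprayer, jar_green, jar_red, mandrel_cup, paddle, release_bottle, bead_dish, tumbler from where it was at the start of the episode below 0.03 m and angle between sprayer's own z axis and vertical below 0.08 rad and linear speed of sprayer below 0.02 m/s); the robot touches nothing.
It fails at once if the sprayer is lifted off the bench (more than 10 mm) (height (world z) of sprayer above 0.01 m).
It fails at once if the sprayer is tipped (more than about 11 degrees) (angle between sprayer's own z axis and vertical above 0.2 rad).
It fails at once if the sprayer is shoved more than 40 mm across the bench (distance of sprayer from where it was at the start of the episode above 0.04 m).
It fails at once if the gauge pin is pulled or pushed by the fingers (more than 2 N) (contact force between the fingers and gauge_pin above 2 N).
It fails at once if another thing on the bench is knocked or moved (more than 40 mm) (distance of any of jar_green, jar_red, mandrel_cup, paddle, release_bottle, bead_dish, tumbler from where it was at the start of the episode above 0.04 m).
It also fails if it takes over 45 s, if anything falls off the work surface, if the arm or the gripper's body presses on something with over 40 N, if the wrist force passes 120 N, or if a joint passes its speed limit or range.

## Working session

There is one attempt and no reset: what is moved stays moved. The work goes in short steps, each a Python script; the robot and the scene stay as the last script left them, time stands still between calls to the robot, and variables do not carry over. Pictures are saved under pics/ and viewed, and the job is handed in when it is done.

```bash
ls; mkdir -p pics
python3 - <<'E'
from rig import env
import cv2
for n in("scene","top"):
    r=env.read_camera(n); cv2.imwrite(f"pics/{n}0.png",r["image"][:,:,::-1]); print(n,r["camera_matrix"],r["D"],r["extrinsics"])
print(env.get_time_s(),env.get_eef_rot(),env.get_tcp_pos())
E
```

```text
pics
scene [[469.43253829   0.         317.36169188]
 [  0.         469.43253829 236.50735313]
 [  0.           0.           1.        ]] [-0.09863698  0.          0.          0.          0.        ] [[ 0.19467194  0.98065085 -0.02065789 -0.10658589]
 [ 0.56016471 -0.12843921 -0.81836353 -0.21255208]
 [-0.80518217  0.1477406  -0.57432951  1.71056354]
 [ 0.          0.          0.          1.        ]]
top [[512.34630173   0.         320.84466954]
 [  0.         512.34630173 232.72716439]
 [  0.           0.           1.        ]] [-0.00331329  0.          0.          0.          0.        ] [[ 0.0287089  -0.99953022  0.01073043 -0.0321771 ]
 [-0.99142242 -0.02984205 -0.12724399  0.60415874]
 [ 0.12750443 -0.00698535 -0.9918134   1.43824301]
 [ 0.          0.          0.          1.        ]]
0.1 [ 8.48022649e-01  5.29959247e-01 -7.06851441e-04  5.31884597e-04] [0.28469573 0.58370635 0.23037207]
```

View pics/scene0.png

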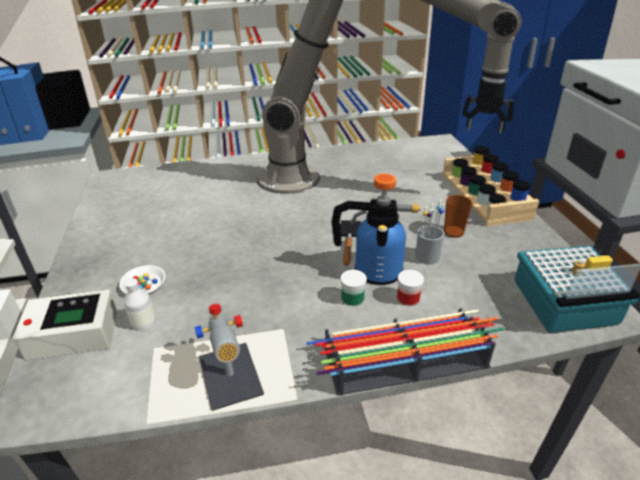

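View pics/top0.png

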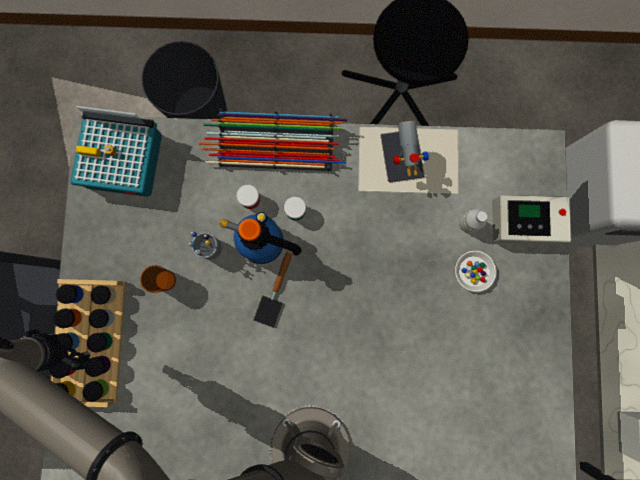

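The top view shows the orange knob near (249,230), the yellow pin at (262,217), and the grip pointing to the image right. The scene view shows the knob at (385,181), with the pin in front of the head at about (382,233). I'll locate the knob in both views.

```bash
cat > h.py <<'E'
from rig import env
import cv2, numpy as np
def ray(r,uv):
    E=r["extrinsics"];R=E[:3,:3];t=E[:3,3]
    p=cv2.undistortPoints(np.array([[uv]],float),r["camera_matrix"],np.array(r["D"],float))[0,0]
    return -R.T@t, R.T@np.array([p[0],p[1],1.])
def onz(r,uv,z):
    o,d=ray(r,uv); return o+d*(z-o[2])/d[2]
def blob(r,lo,hi,box):
    hsv=cv2.cvtColor(r["image"],cv2.COLOR_RGB2HSV); m=cv2.inRange(hsv,lo,hi)
    k=np.zeros_like(m);x0,y0,x1,y1=box;k[y0:y1,x0:x1]=255;m&=k
    n,l,s,c=cv2.connectedComponentsWithStats(m)
    i=1+np.argmax(s[1:,4]); return c[i],s[i]
def cross(a,b):
    (o1,d1),(o2,d2)=a,b
    A=np.stack([d1,-d2],1);x=np.linalg.lstsq(A,o2-o1,rcond=None)[0]
    p,q=o1+d1*x[0],o2+d2*x[1]; return (p+q)/2,np.linalg.norm(p-q)
E
python3 - <<'E'
from h import *
t=env.read_camera("top");s=env.read_camera("scene")
ct,st=blob(t,(5,180,120),(17,255,255),(225,205,275,255))
cs,ss=blob(s,(3,150,100),(17,255,255),(360,165,410,200))
print("knob",ct,st,cs,ss,onz(t,ct,.28),cross(ray(t,ct),ray(s,cs)))
print("knob dia",np.linalg.norm(onz(t,(st[0],ct[1]),.28)-onz(t,(st[0]+st[2],ct[1]),.28)))
for r,b,n in((t,(250,205,275,225),'t'),(s,(370,220,395,245),'s')):
    c,q=blob(r,(18,110,100),(35,255,255),b);print("pin",n,c,q,onz(r,c,.175))
for r,b,n in((t,(205,190,320,280),'zt'),(s,(320,160,460,300),'zs')):
    x0,y0,x1,y1=b;cv2.imwrite(f"pics/{n}.png",cv2.resize(r["image"][y0:y1,x0:x1,::-1],None,fx=5,fy=5,interpolation=cv2.INTER_CUBIC)[:600,:800])
E
```

```text
knob [249.06077348 229.16298343] [239 219  21  21 362] [384.60288809 181.31046931] [375 174  21  16 277] [0.57727826 0.16024335 0.28      ] (array([0.57859782, 0.16201998, 0.27123187]), np.float64(0.0012279153462732189))
knob dia 0.050476106263914244
pin t [260.68965517 216.55172414] [258 214   6   6  29] [0.62532879 0.14545806 0.175     ]
pin s [382.04 226.52] [379 225   7   5  25] [0.62587232 0.14689346 0.175     ]
```

The knob centre is about (0.578, 0.160). The pin is 50.2 mm from it, as specified, and the two views agree to 1–2 mm. Next I close the gripper, rise, go over the knob and feel for its top.

Run:
```python
from h import *
K=np.array([.5778,.1605])
q=[0.,0,0,0]; q=env.get_eef_rot()
import itertools
from scipy.spatial.transform import Rotation as Ro
env.set_gripper(0.0)
p=env.get_tcp_pos(); env.servo_line([p[0],p[1],.36],v=.25)
o=Ro.from_matrix(np.diag([1.,-1,-1]))
best=None
for a in np.arange(0,360,15):
    qq=(Ro.from_euler('z',a,degrees=True)*o).as_quat()
    s=env.ik([*K,.33],qq)
    if s is not None:
        d=np.abs(np.array(s)-env.get_q()).max()
        if best is None or d<best[0]: best=(d,a,qq)
print(best)
env.move_to([*K,.33],best[2])
print(env.get_time_s(),env.get_tcp_pos(),env.get_width(),env.get_wrist_force())
hit=env.servo_line([*K,.262],v=.04,contact_N=3)
print(hit,env.get_tcp_pos(),env.get_wrist_force(),env.get_time_s())
r=env.read_camera("scene");cv2.imwrite("pics/s1.png",cv2.resize(r["image"][100:320,290:510,::-1],None,fx=2.7,fy=2.7))
```

```text
(np.float64(0.48693725209397043), np.int64(0), array([1., 0., 0., 0.]))
3.5 [0.57738947 0.16285149 0.32982692] -0.00038920225520075967 [-0.48078935 -0.19249952 -0.30758471]
True [0.57768268 0.16045671 0.27785163] [ 1.40377654 -0.82926484  4.78302278] 4.6917
```

View pics/s1.png

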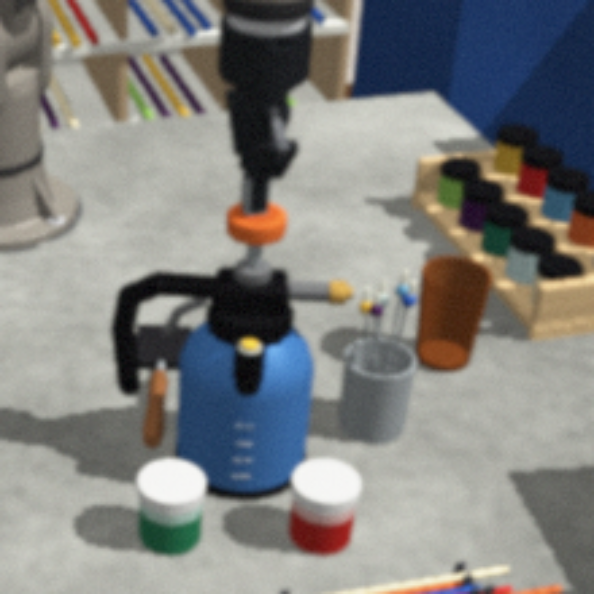

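The picture shows the closed fingers centred on the knob (256,215), and contact came at z≈0.278, as expected. Now one full stroke, with a force stop.

```bash
cat >> h.py <<'E'
K=np.array([.5778,.1605])
def stroke():
    env.servo_line([*K,.286],v=.1); env.sleep(.3)
    hit=env.servo_line([*K,.231],v=.07,contact_N=25)
    print("down",hit,env.get_tcp_pos().round(4),env.get_wrist_force().round(1))
    env.sleep(.1)
    env.servo_line([*K,.286],v=.1); env.sleep(.5)
    print("up",env.get_wrist_force().round(1),env.get_time_s())
def look(n):
    for c,b in(("scene",(290,100,510,320)),("top",(170,160,330,290))):
        r=env.read_camera(c);x0,y0,x1,y1=b
        cv2.imwrite(f"pics/{c}_{n}.png",cv2.resize(r["image"][y0:y1,x0:x1,::-1],None,fx=2.7,fy=2.7,interpolation=cv2.INTER_CUBIC))
E
python3 -c "
from h import *
stroke();look('a')"
```

```text
down True [0.5784 0.1606 0.2349] [-3.5 -0.   9.3]
up [0.4 0.1 0.8] 7.3417
```

View pics/scene_a.png

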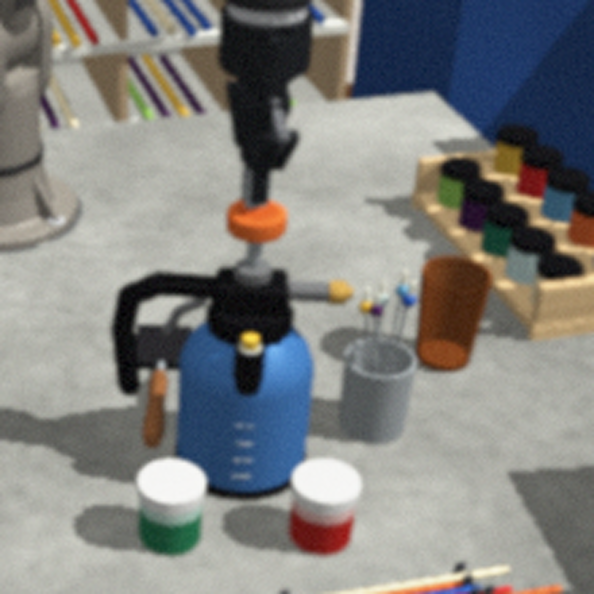

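The first stroke reached the stop at z=0.235. The pin top has moved from (250,345) to (251,338), and the knob is back up with the sprayer unmoved. I'll do four more strokes, then look.

```bash
python3 -c "
from h import *
for i in range(4): stroke()
look('b')"
```

```text
down True [0.5785 0.1607 0.2349] [-3.3 -1.   9.5]
up [-0.   0.5 -0.2] 10.0333
down True [0.5785 0.1606 0.2349] [-2.6 -1.2  9.5]
up [-0.2  0.   0.5] 12.625
down True [0.5785 0.1607 0.2349] [-2.8 -0.8  9.8]
up [ 0.3 -0.6  0.9] 15.2167
down True [0.5785 0.1606 0.2349] [-3.2 -0.3  9. ]
up [-0.2  0.6  0.5] 17.8083
```

View pics/scene_b.png

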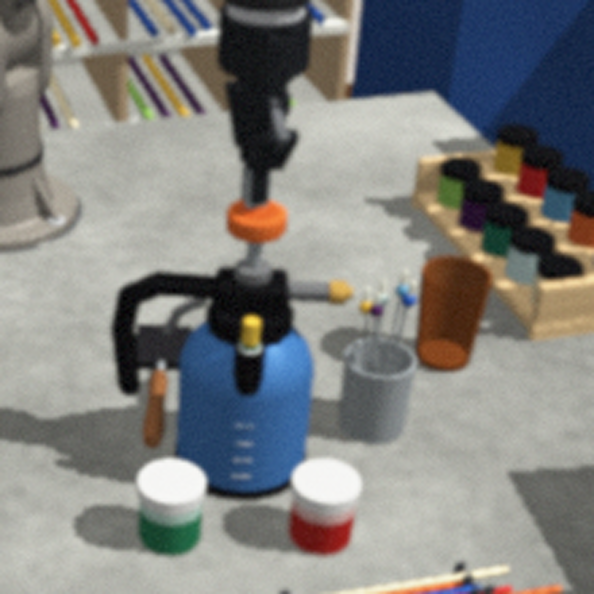

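The pin top is now at about (252,320), clearly higher, but I can't see any green ring at its foot (251,350) yet. Extra strokes do no harm, so I'll add two and measure.

```bash
python3 -c "
from h import *
for i in range(2): stroke()
env.servo_line([*K,.36],v=.2)
look('c')
r=env.read_camera('scene');im=r['image'][205:245,360:410,::-1]
cv2.imwrite('pics/pin_c.png',cv2.resize(im,None,fx=12,fy=12,interpolation=cv2.INTER_CUBIC))
c,q=blob(r,(18,110,100),(35,255,255),(370,205,395,245));print(c,q)
for z in (.171,.190,.1935,.197,.2): 
  P=np.array([.6258,.1462,z]);print(z,cv2.projectPoints(P,cv2.Rodrigues(r['extrinsics'][:3,:3])[0],r['extrinsics'][:3,3],r['camera_matrix'],np.array(r['D']))[0].ravel())
"
```

```text
down True [0.5785 0.1607 0.2349] [-2.7 -0.5  9.2]
up [-0.6  0.3 -0.1] 20.5
down True [0.5785 0.1606 0.2349] [-3.   0.2  8.9]
up [-0.1  0.2  0.2] 23.0917
[382.83116883 221.8961039 ] [380 216   7  13  77]
0.171 [381.65970005 227.91693274]
0.19 [382.11599915 221.32496783]
0.1935 [382.20073466 220.09682557]
0.197 [382.28568259 218.86433542]
0.2 [382.3586644  217.80444108]
```

View pics/scene_c.png

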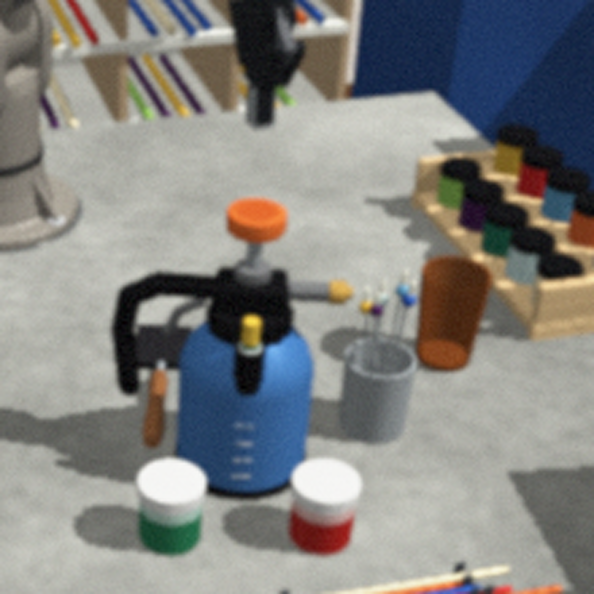

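View pics/pin_c.png

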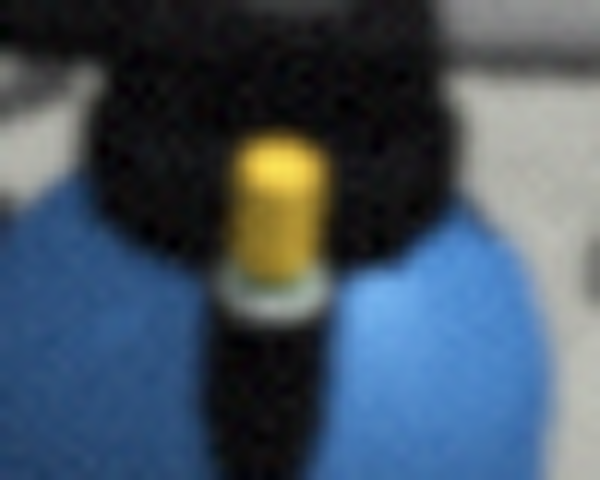

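View pics/top_c.png

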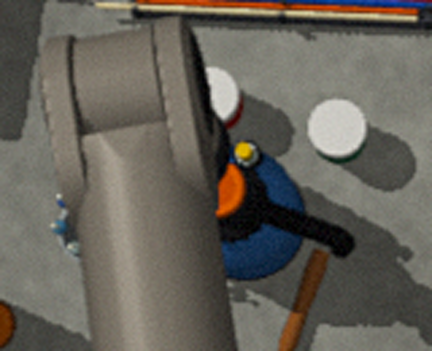

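The close-up shows the pin's top face centred at scene row ≈219, which matches the predicted row 218.9 for full height (0.197 m). There is a green tint at its foot. The height hasn't changed since stroke 5, so the gauge is saturated. The knob is up, the arm is clear, and nothing has shifted. Handing in.

```bash
python3 -c "
from h import *
r=env.read_camera('scene');cs,ss=blob(r,(3,150,100),(17,255,255),(360,165,410,200));print(cs,ss)
env.job_done();print(env.get_time_s())"
```

```text
[384.64285714 181.15037594] [375 174  21  16 266]
the job is handed in; nothing more can be done
the job is handed in; nothing more can be done
```

I pumped the sprayer to full pressure and handed the job in at about 24 s. I found the knob in both camera views, then pressed it with the closed fingers in seven full strokes. Each stroke stopped at z≈0.235 m against the solid stop, and I let the knob spring back fully each time.

**Gauge:** the pin's top measures about 0.1965 m high, against 0.197 m when fully out. It did not rise visibly after stroke 5, so it had reached its limit. The green ring shows only as a faint greenish tint at the camera's resolution, so the height is the stronger evidence.

**Knob and surroundings:** the knob's image position is within 0.2 px of where it started, so it is up and the sprayer has not moved. The scene view shows nothing near the sprayer disturbed. I did not measure the other objects' positions, and the last views leave out the bottle and the bead dish. The arm is parked about 80 mm above the knob, touching nothing.

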